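# Load and lock the slide-box transfer rack

## Robot

A 7-joint arm with a two-finger parallel gripper is mounted at the origin on the work surface. World frame = base frame: x ahead of the robot, y to its left, z up, the work surface at z = 0. Lengths are in mm, angles in rad, forces in N, time in s.
With the tool pointing down it reaches from about 400 to 875 mm from the base axis. Payload 4.4 kg.
Tool frame: the origin (TCP) lies at the centre of the arm's flange, where the gripper is bolted on; the fingertips stand 173 mm ahead of it and the grasp point (between the pads) lies 155 mm ahead of it; z points along the fingers, y is the direction in which the jaws open and shut (so a half turn about z gives the same grasp; the last joint's range is limited). The gripper opens to 85 mm and grips with 20 to 120 N. Pads are 22 mm wide; open, the fingers measure 114 mm over their backs; the gripper's body (76 mm by 85 mm) begins 54 mm behind the grasp point. The pads swing forward as they close: fully open they stand 13 mm farther back than shut.
Start: joints at [-1.179, 0.628, 0.038, 1.517, -0.027, 0.996, -0.02], TCP at [287.269, 583.088, 404.713] pointing down, gripper open.
Joint ranges: [-3.06, 3.06], [-0.37, 2.12], [-1.25, 1.32], [0.18, 2.47], [-1.1, 4.24], [0.23, 1.98], [-2.94, 2.94]. Speed limits (rad/s): [2.57, 2.57, 3.14, 3.14, 3.14, 3.14, 3.14].

## Interface

Orientations are given as [roll, pitch, yaw] about the fixed x, y, z axes, in that order (R = Rz(yaw) Ry(pitch) Rx(roll)).
In Python, from cell import * gives the robot as it stands. The module is installed in compiled form; this text tells all that it offers.
- The arm moves only by the shell command python3 -m jog 'ROWS'. ROWS is JSON, one flat list of numbers, 5 for each row, row after row: the shift along the tool's x, y, z in mm, then the turn about the tool's z in degrees, then the finger opening in mm, from 0 to 85.4. A call has 1 to 20 rows; each row is the pose to reach, as a shift and turn from the pose commanded when the call began, along the tool's axes at that moment; what a row does not reach only later rows make up. A row lasts 1/12 s, in which the tool goes at most 41.7 mm and 7.16 degrees, less where a joint would pass 70% of its speed; a pose out of reach is approached as far as the arm can. A call with a gripper value outside its range is refused whole. The fingers move at their own pace and stop on an object; the grip force is fixed at half the most. Time passes only in rows, so rows that repeat a pose let the fingers close. It gives the time, the measured TCP pose, the force and the opening at its end, in the units of the state.
- read_state(): the state, without advancing time (a new reading comes with each control period).
- get_image(name): name is "scene" or "top" or "wrist"; returns (picture, depth): 400x640x3 uint8, blue, green, red; 400x640 float32, mm along the optical axis (not along the pixel's ray), 0 where there is no reading.
- camera_params(name): a dict with "K" (3x3 intrinsics, pixels), "dist_coeffs" ([k1, k2, p1, p2, k3] as OpenCV has them; the pictures are not rectified), "T" (4x4, takes a point from camera to world coordinates). Camera axes: x right, y up, looking along -z (the intrinsics and any distortion apply to the point x, -y, -z); pixel columns grow to the right and rows downward; lengths in mm; the calibration is good to about 2 mm. A picture is of the moment at which its call begins: read the wrist's pose just before it. camera_params takes no time and is no camera call; for the wrist camera it gives the pose at the moment of the call.
- finish_job(): hands the job in, once; it reports no verdict.
The state is a dict: "clock": time; "qpos": joint angles; "qd": joint speeds; "tau": joint torques, N m; "eef_pos": TCP position; "tool_rot": TCP orientation; "force": force on the tool from outside, world axes, zero at the start; "torque": the same for the moment, N m; "width": finger opening in mm.
Only numpy, scipy, OpenCV 4.12 (cv2) and the standard library are available. Lean on these libraries where they do the work, as an engineer would, in place of code of your own. Each camera call takes 0.05 s, during which the arm holds its last target.

## Task

Make the small transfer rack ready to leave: first press its red brake lever down until it latches and stays down by itself, then put every tan slide box from the bench onto the sloping ledge, each lying flat on the ledge between the yellow front lip and the dark back stop, on whichever face you like, none stacked or hanging off an end. Only when all of them are on, turn the white locking handle clockwise (seen from above) past its click and let go; leave the other things on the bench alone.

Things in the scene. Friction and masses are not known exactly. Their poses are not given: they have to be found in the camera images.
- rack: The grey transfer rack on its rails (it does not move during the job): base plate 140 mm deep (x), 660 mm long (y), top at 22 mm. Origin: on the bench under the middle of the ledge; x points away from the robot's side, y along the rack to the lever end. Lever end at +y, locking handle end at -y.
- ledge: The rack's narrow aluminium ledge, 440 mm long (y, ends open), sloping 0.35 rad down towards the robot. Origin: middle of its upper surface, 85 mm above the bench; x up the slope, away from the robot; z normal to the surface. Yellow front lip 8 mm high, inner face at x = -32 mm; dark back stop 12 mm high, inner face at x = +32 mm. Boxes may lie anywhere along it; five fit 85 mm apart.
- box0: A tan cardboard slide box, closed, 54 x 54 x 36 mm (its x, y, z), about 0.12 kg (0.08 to 0.17). Origin: its centre; z is normal to the lid with the white label. Starts lid up on the bench between robot and rack. All boxes are alike; from three to five are present.
- box1: A tan cardboard slide box, closed, 54 x 54 x 36 mm (its x, y, z), about 0.12 kg (0.08 to 0.17). Origin: its centre; z is normal to the lid with the white label. Starts lid up on the bench between robot and rack. All boxes are alike; from three to five are present.
- box2: A tan cardboard slide box, closed, 54 x 54 x 36 mm (its x, y, z), about 0.12 kg (0.08 to 0.17). Origin: its centre; z is normal to the lid with the white label. Starts lid up on the bench between robot and rack. All boxes are alike; from three to five are present.
- box3: A tan cardboard slide box, closed, 54 x 54 x 36 mm (its x, y, z), about 0.12 kg (0.08 to 0.17). Origin: its centre; z is normal to the lid with the white label. Starts lid up on the bench between robot and rack. All boxes are alike; from three to five are present.
- box4: A tan cardboard slide box, closed, 54 x 54 x 36 mm (its x, y, z), about 0.12 kg (0.08 to 0.17). Origin: its centre; z is normal to the lid with the white label. Starts lid up on the bench between robot and rack. All boxes are alike; from three to five are present.
- brake (a joint): Angle of the sprung brake lever at the rack's +y end: 0 = up (tip raised 0.36 rad), grows when pressed down, 0.36 = level, stop at 0.46. A spring pushes it up (about 2 N at the pad) until it passes its detent's hump at about 0.22, which takes up to about 12 N at the pad. Press to 0.40 or more; released, it rests latched at about 0.36.
- brake_pad (a point): Middle of the upper face of the lever's red pad, 34 x 34 mm, 85 mm from the lever's hinge, on the robot's side of it. The hinge is 105 mm above the bench at rack x = +30, y = +285 mm. The point is about 140 mm high when up, 110 mm when level. Press with closed fingertips from above.
- lock (a joint): Angle of the locking handle, 0 to 1.5 rad, growing clockwise seen from above; starts at 0 to 0.3. Nearly free until about 0.45, then a sprung click detent resists (about 0.12 N m), hump at 0.75; past the hump it snaps on to about 1.03 and stays where it is left. Locked: past 0.95.
- lock_grip (a point): On the axis of the locking handle at the height to grip it (112 mm above the bench), on the grey pedestal at the rack's -y end. The handle is a white bar 56 mm long, 14 mm thick, from 92 to 124 mm high, a black 17 mm ball at each end; the point's x axis runs along the bar and turns with it, y across it.
- tape: Bystander: black tape dispenser 140 x 55 x 92 mm, origin under its middle. Leave it alone.
- pens: Bystander: dark steel pen cup, 72 mm wide, 100 mm high, origin under its middle. Leave it alone.
- cardbox: Bystander: blue card-index box 180 x 130 x 108 mm, origin under its middle. Leave it alone.
Not all that is in view belongs to the job. Leave any blue or pink look-alike of the box4 alone.

How it is judged (in metres and radians):
On the way, in this order (a step that is already met when the one before it is completed fails the run):
1. the brake lever is latched down by itself, the fingers off it (value of joint brake above 0.29 rad and contact force between the fingers and brake below 0.3 N), for 0.4 s.
2. every slide box present lies flat on the ledge between lip and back stop, let go (x of box0 in the frame of ledge between -0.016 and 0.016 m and y of box0 in the frame of ledge between -0.205 and 0.205 m and z of box0 in the frame of ledge between 0.013 and 0.033 m and (angle between the x axis of box0 and the z axis of ledge, either way round below 0.15 rad or angle between the y axis of box0 and the z axis of ledge, either way round below 0.15 rad or angle between the z axis of box0 and the z axis of ledge, either way round below 0.15 rad) and x of box1 in the frame of ledge between -0.016 and 0.016 m and y of box1 in the frame of ledge between -0.205 and 0.205 m and z of box1 in the frame of ledge between 0.013 and 0.033 m and (angle between the x axis of box1 and the z axis of ledge, either way round below 0.15 rad or angle between the y axis of box1 and the z axis of ledge, either way round below 0.15 rad or angle between the z axis of box1 and the z axis of ledge, either way round below 0.15 rad) and x of box2 in the frame of ledge between -0.016 and 0.016 m and y of box2 in the frame of ledge between -0.205 and 0.205 m and z of box2 in the frame of ledge between 0.013 and 0.033 m and (angle between the x axis of box2 and the z axis of ledge, either way round below 0.15 rad or angle between the y axis of box2 and the z axis of ledge, either way round below 0.15 rad or angle between the z axis of box2 and the z axis of ledge, either way round below 0.15 rad) and x of box3 in the frame of ledge between -0.016 and 0.016 m and y of box3 in the frame of ledge between -0.205 and 0.205 m and z of box3 in the frame of ledge between 0.013 and 0.033 m and (angle between the x axis of box3 and the z axis of ledge, either way round below 0.15 rad or angle between the y axis of box3 and the z axis of ledge, either way round below 0.15 rad or angle between the z axis of box3 and the z axis of ledge, either way round below 0.15 rad) and x of box4 in the frame of ledge between -0.016 and 0.016 m and y of box4 in the frame of ledge between -0.205 and 0.205 m and z of box4 in the frame of ledge between 0.013 and 0.033 m and (angle between the x axis of box4 and the z axis of ledge, either way round below 0.15 rad or angle between the y axis of box4 and the z axis of ledge, either way round below 0.15 rad or angle between the z axis of box4 and the z axis of ledge, either way round below 0.15 rad) and contact force between the fingers and box0 below 0.3 N and contact force between the fingers and box1 below 0.3 N and contact force between the fingers and box2 below 0.3 N and contact force between the fingers and box3 below 0.3 N and contact force between the fingers and box4 below 0.3 N), for 0.3 s.
3. the locking handle has been turned past its click (value of joint lock above 0.95 rad), for 0.3 s.
At the end, for the whole second after the job is handed in: Lever latched (above 0.29 rad), handle past its click (above 0.95 rad), every box present at rest flat on the ledge (a face within 0.15 rad, not stacked), its centre within 16 mm of the ledge's long middle line and 205 mm of its middle along it (x of box0 in the frame of ledge between -0.016 and 0.016 m and y of box0 in the frame of ledge between -0.205 and 0.205 m and z of box0 in the frame of ledge between 0.013 and 0.033 m and (angle between the x axis of box0 and the z axis of ledge, either way round below 0.15 rad or angle between the y axis of box0 and the z axis of ledge, either way round below 0.15 rad or angle between the z axis of box0 and the z axis of ledge, either way round below 0.15 rad) and x of box1 in the frame of ledge between -0.016 and 0.016 m and y of box1 in the frame of ledge between -0.205 and 0.205 m and z of box1 in the frame of ledge between 0.013 and 0.033 m and (angle between the x axis of box1 and the z axis of ledge, either way round below 0.15 rad or angle between the y axis of box1 and the z axis of ledge, either way round below 0.15 rad or angle between the z axis of box1 and the z axis of ledge, either way round below 0.15 rad) and x of box2 in the frame of ledge between -0.016 and 0.016 m and y of box2 in the frame of ledge between -0.205 and 0.205 m and z of box2 in the frame of ledge between 0.013 and 0.033 m and (angle between the x axis of box2 and the z axis of ledge, either way round below 0.15 rad or angle between the y axis of box2 and the z axis of ledge, either way round below 0.15 rad or angle between the z axis of box2 and the z axis of ledge, either way round below 0.15 rad) and x of box3 in the frame of ledge between -0.016 and 0.016 m and y of box3 in the frame of ledge between -0.205 and 0.205 m and z of box3 in the frame of ledge between 0.013 and 0.033 m and (angle between the x axis of box3 and the z axis of ledge, either way round below 0.15 rad or angle between the y axis of box3 and the z axis of ledge, either way round below 0.15 rad or angle between the z axis of box3 and the z axis of ledge, either way round below 0.15 rad) and x of box4 in the frame of ledge between -0.016 and 0.016 m and y of box4 in the frame of ledge between -0.205 and 0.205 m and z of box4 in the frame of ledge between 0.013 and 0.033 m and (angle between the x axis of box4 and the z axis of ledge, either way round below 0.15 rad or angle between the y axis of box4 and the z axis of ledge, either way round below 0.15 rad or angle between the z axis of box4 and the z axis of ledge, either way round below 0.15 rad) and linear speed of each of box0, box1, box2, box3, box4 below 0.03 m/s and value of joint brake above 0.29 rad and value of joint lock above 0.95 rad); the robot touches nothing.
It fails at once if a bystander (tape dispenser, pen cup, card-index box) is pushed more than 30 mm or tipped over (distance of any of tape, pens, cardbox from where it was at the start of the episode above 0.03 m or angle between any of tape, pens, cardbox's own z axis and vertical above 0.5 rad).
Of box0, box1, box2, box3, box4 only 3 to 5 are there at a start; the rules pass over those that are not, and their reading is None.
At some moment in a run one of box0, box1, box2, box3, box4 may be knocked a few centimetres aside while the robot is not near it.
Once in a run the grip may slacken for a moment while it holds something.
It also fails if it takes over 210 s, if anything falls off the work surface, if the arm or the gripper's body presses on something with over 40 N, if the wrist force passes 120 N, or if a joint passes its speed limit or range.

## Working session

There is one attempt and no reset: what is moved stays moved. The work goes in short steps, Python scripts to look and compute and a shell command to move; the robot and the scene stay as the last step left them, time stands still between calls to the robot, and variables do not carry over. Pictures are saved under pics/ and viewed, and the job is handed in when it is done.

```bash
mkdir -p pics; ls; cat > h.py <<'E'
from cell import *
import numpy as np, cv2
def snap(cam,name):
    s=read_state(); P=camera_params(cam); im,d=get_image(cam)
    cv2.imwrite(f'pics/{name}.png',im); np.savez(f'pics/{name}.npz',im=im,d=d,K=P['K'],D=np.array(P['dist_coeffs']),T=P['T'])
    return im,d,P
def load(name):
    z=np.load(f'pics/{name}.npz'); return z
def pt(z,u,v,dd=None):
    d=z['d']
    if dd is None:
        w=d[int(v)-1:int(v)+2,int(u)-1:int(u)+2]; w=w[w>0]; dd=np.median(w)
    n=cv2.undistortPoints(np.array([[[u,v]]],float),z['K'],z['D'])[0,0]
    c=np.array([n[0]*dd,-n[1]*dd,-dd,1]); return (z['T']@c)[:3]
def cloud(z):
    d=z['d']; h,w=d.shape
    uv=np.stack(np.meshgrid(np.arange(w),np.arange(h)),-1).reshape(-1,1,2).astype(float)
    n=cv2.undistortPoints(uv,z['K'],z['D']).reshape(h,w,2)
    c=np.stack([n[...,0]*d,-n[...,1]*d,-d,np.ones_like(d)],-1)
    X=(c@z['T'].T)[...,:3]; X[d==0]=np.nan; return X
def proj(z,X):
    X=np.asarray(X,float).reshape(-1,3)
    c=(np.linalg.inv(z['T'])@np.c_[X,np.ones(len(X))].T).T[:,:3]*[1,-1,-1]
    return cv2.projectPoints(c,np.zeros(3),np.zeros(3),z['K'],z['D'])[0].reshape(-1,2)
E
python3 - <<'E'
from h import *
for c in ['scene','top','wrist']: snap(c,c+'0')
s=read_state(); print(s)
E
```

```text
pics
{'clock': 0.15, 'qpos': array([-1.17879115,  0.62913882,  0.03848086,  1.51815772, -0.02698196,
        0.9963067 , -0.02000067]), 'qd': array([ 0.00063384, -0.00184759,  0.0004611 , -0.00099281, -0.00028629,
       -0.00096717, -0.00232613]), 'tau': array([ 1.59445310e-03, -5.63796544e+01,  1.22787707e+00, -1.93650019e+01,
        1.11746660e-02,  7.35537848e-03,  1.37176482e-05]), 'eef_pos': array([287.17202381, 582.86643414, 403.99119518]), 'tool_rot': array([-3.14010141e+00,  4.23694905e-05,  2.68376995e+00]), 'force': array([ 0.23961039, -0.29147646, -0.32405805]), 'torque': array([-0.00719286,  0.03356201,  0.02684051]), 'width': 85.20932652718946}
```

View pics/scene0.png

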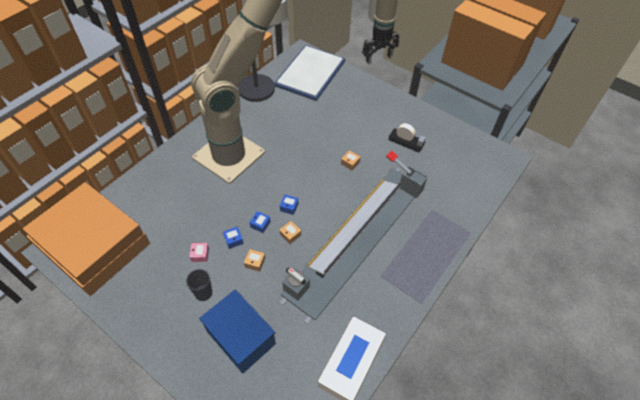

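View pics/top0.png

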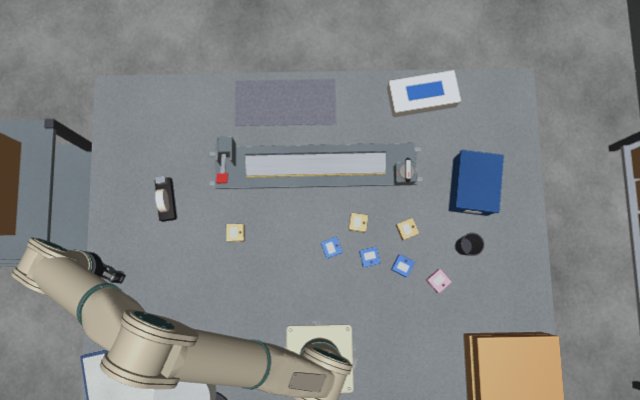

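View pics/wrist0.png

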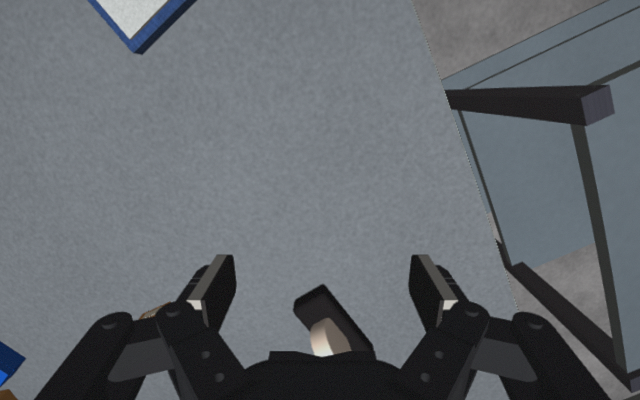

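The scene and top views show three tan boxes, at top pixels (235,233), (359,222) and (407,229). The blue and pink boxes are decoys. The rack runs horizontally at row ~165, with the red pad at (222,178) and the handle at (407,170).

```bash
python3 - <<'E'
from h import *
z=load('top0'); X=cloud(z)
hsv=cv2.cvtColor(z['im'],cv2.COLOR_BGR2HSV)
print(X[300,300],z['T'],z['K'][0])
def blobs(m,nm):
    n,l,st,c=cv2.connectedComponentsWithStats(m.astype(np.uint8))
    for i in range(1,n):
        if st[i,4]>25:
            q=X[l==i]; q=q[~np.isnan(q[:,0])]; 
            r=cv2.minAreaRect(q[:,:2].astype(np.float32))
            print(nm,c[i].round(),st[i,4],np.median(q,0).round(1),'rect',np.round(r[0],1),np.round(r[1],1),round(r[2],1), q[:,2].min().round(),q[:,2].max().round())
H,S,V=[hsv[...,i].astype(int) for i in range(3)]
ok=(X[...,0]>250)&(X[...,2]<200)&(X[...,2]>15)
for nm,u,v in [('b',235,233),('b',359,222),('b',407,229)]: print(hsv[v-4:v+5:4,u-6:u+7:3].reshape(-1,3).tolist())
blobs((H>10)&(H<32)&(S>70)&ok&(V>120),'tan')
blobs(((H<8)|(H>172))&(S>150)&ok,'red')
blobs((S<50)&(V>150)&ok,'white')
for u,v in [(222,178),(407,170),(407,160),(407,180),(315,165),(250,165),(380,165),(300,155),(300,175)]: print(u,v,pt(z,u,v).round(1))
cv2.imwrite('pics/topc.png',cv2.resize(z['im'][120:290,150:520],None,fx=2.1,fy=2.1,interpolation=cv2.INTER_CUBIC))
E
```

```text
[180.8518447   56.55778429  -1.11883514] [[-1.75967084e-02  9.89706190e-01 -1.42028211e-01  2.42337831e+02]
 [-9.99843617e-01 -1.76683196e-02  7.56971918e-04  7.56527887e+00]
 [-1.76022002e-03  1.42019320e-01  9.89862321e-01  1.66272851e+03]
 [ 0.00000000e+00  0.00000000e+00  0.00000000e+00  1.00000000e+00]] [512.81746491   0.         314.07441727]
[[25, 50, 204], [90, 6, 203], [90, 5, 202], [25, 66, 206], [25, 65, 207], [25, 50, 204], [83, 5, 202], [83, 5, 201], [25, 65, 197], [25, 66, 189], [25, 49, 204], [38, 10, 203], [30, 19, 201], [26, 62, 206], [26, 60, 207]]
[[24, 61, 205], [90, 6, 203], [84, 6, 202], [23, 68, 205], [24, 72, 206], [25, 41, 203], [83, 5, 202], [83, 5, 202], [24, 75, 181], [23, 75, 180], [26, 31, 203], [83, 5, 203], [45, 5, 200], [24, 69, 206], [25, 66, 206]]
[[23, 63, 205], [70, 4, 201], [90, 5, 202], [22, 76, 205], [21, 85, 165], [24, 74, 207], [80, 4, 202], [83, 5, 202], [27, 14, 200], [22, 78, 206], [22, 85, 185], [23, 51, 204], [90, 5, 203], [25, 28, 201], [23, 77, 205]]
tan [307. 175.] 150 [571.4  25.3  78.9] rect [575.2  23.6] [ 14.5 390.8] 0.1 15.0 90.0
[... 1092 characters left out ...]
32.] 95 [398.6 265.8  36.2] rect [397.8 265.1] [26.2 35.7] 88.9 28.0 44.0
white [330. 247.] 76 [345.7 -41.8  35.9] rect [345.1 -41.8] [33.7 22.6] 19.9 27.0 44.0
white [369. 255.] 74 [ 318.3 -165.    36.5] rect [ 318.  -165.8] [21.4 32.6] 12.6 26.0 45.0
white [402. 266.] 76 [ 280.6 -269.    35.1] rect [ 280.5 -269.4] [33.  21.6] 62.3 26.0 46.0
white [439. 273.] 49 [ 257.9 -382.6   35.6] rect [ 261.1 -383.2] [36.3 18.6] 88.9 25.0 43.0
222 178 [553.7 283.5 139.8]
407 170 [ 572.5 -280.9  120.1]
407 160 [ 603.9 -282.3  120.2]
407 180 [ 542.4 -280.6  114.3]
315 165 [602.    1.1  81.5]
250 165 [605.2 205.7  83.9]
380 165 [ 598.  -203.5   83.2]
300 155 [632.2  47.6  93.7]
300 175 [572.4  49.   73.5]
```

View pics/topc.png

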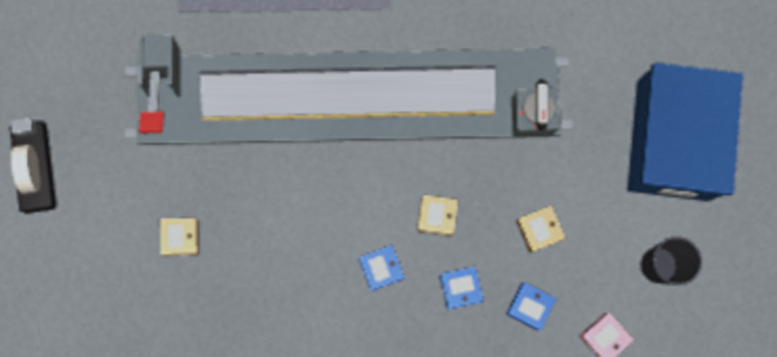

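```bash
cat >> h.py <<'E'
def boxes(z,near=None):
    X=cloud(z); ok=(X[...,2]>26)&(X[...,2]<46)&(X[...,0]>200)&(X[...,0]<560)
    hsv=cv2.cvtColor(z['im'],cv2.COLOR_BGR2HSV)
    n,l,st,c=cv2.connectedComponentsWithStats(ok.astype(np.uint8)); out=[]
    for i in range(1,n):
        if st[i,4]<100: continue
        q=X[l==i]; r=cv2.minAreaRect(q[:,:2].astype(np.float32))
        hh=hsv[l==i]; hh=hh[hh[:,1]>40]; col=np.median(hh[:,0]) if len(hh) else -1
        mid=(np.percentile(q,2,axis=0)+np.percentile(q,98,axis=0))/2
        out.append((c[i].round(),st[i,4],'col',col,'mean',np.mean(q,0).round(1),'rect',np.round(r[0],1),np.round(r[1],1),round(r[2],1)))
    return out
def go(x,y,z=None,yaw=None):
    s=read_state(); p=s['eef_pos']; ro=s['tool_rot']; w=ro[2]
    dx,dy=x-p[0],y-p[1]; c,sn=np.cos(w),np.sin(w)
    t=0 if yaw is None else np.degrees((w-yaw+np.pi)%(2*np.pi)-np.pi)
    print('shift',np.round([dx*c+dy*sn, dx*sn-dy*c, 0 if z is None else p[2]-z],1),'turn',round(t,1))
    print('  at',p.round(1),'rot',ro.round(3),'w',round(s['width'],1),'F',s['force'].round(1),'t',s['clock'],'q7',s['qpos'][6].round(2))
E
python3 - <<'E'
from h import *
z=load('top0')
for b in boxes(z): print(*b)
X=cloud(z)
# ledge fit: points on slope plane
hsv=cv2.cvtColor(z['im'],cv2.COLOR_BGR2HSV)
m=(hsv[...,1]<50)&(hsv[...,2]>150)&(X[...,0]>560)&(X[...,0]<645)&(abs(X[...,1])<225)&(X[...,2]>60)&(X[...,2]<102)
q=X[m]; print(len(q))
A=np.c_[q[:,:2],np.ones(len(q))]; co=np.linalg.lstsq(A,q[:,2],rcond=None)[0]; print('plane',co,np.arctan(np.hypot(*co[:2])),'yaw',np.arctan2(co[1],co[0]))
r=cv2.minAreaRect(q[:,:2].astype(np.float32)); print(r, q.min(0),q.max(0))
vs,us=np.where(m)
for lo in range(245,390,20):
    k=(us>=lo)&(us<lo+8); print(lo,vs[k].min(),vs[k].max(),X[m][k].min(0).round(1),X[m][k].max(0).round(1))
go(551,284,343,np.pi)
E
```

```text
[167. 202.] 297 col -1 mean [499.6 479.6  31.2] rect [502.4 486.2] [119.  55.] 8.0
[358. 222.] 287 col 24.0 mean [ 424.5 -134.5   35.9] rect [ 424.9 -134.8] [53.7 55.3] 81.1
[408. 228.] 292 col 23.0 mean [ 401.2 -291.3   36. ] rect [ 401.7 -292. ] [54.4 55.6] 20.8
[235. 232.] 287 col 25.0 mean [399.  259.4  35.9] rect [399.  259.6] [53.  52.7] 0.6
[332. 247.] 295 col 108.0 mean [346.3 -47.   35.7] rect [346.3 -47.1] [54.3 54.4] 20.2
[370. 256.] 293 col 108.0 mean [ 314.4 -167.1   36.2] rect [ 314.2 -167.7] [53.9 54.8] 10.9
[403. 265.] 305 col 109.0 mean [ 284.8 -271.7   35.6] rect [ 284.9 -272.2] [54.7 54.8] 61.2
[439. 280.] 297 col 168.0 mean [ 234.9 -381.1   35.9] rect [ 234.6 -380.5] [53.9 55.7] 41.2
2753
plane [ 3.50286707e-01 -2.45218861e-06 -1.27472661e+02] 0.3369302146638825 yaw -7.000518611115e-06
((604.114013671875, -0.6208648681640625), (62.29104995727539, 439.72283935546875), 0.25751903653144836) [ 572.87599092 -220.52107907   63.2787325 ] [635.89707693 219.1976579  101.80356033]
245 156 175 [573.2 198.1  69.1] [632.6 219.2  99.8]
265 155 174 [576.4 135.3  68.4] [634.2 160.  101.2]
285 155 174 [574.7  72.5  64. ] [634.1  96.5  98.9]
305 154 174 [572.9  10.   68.5] [635.   33.2 100.8]
325 154 173 [576.  -53.   67.9] [634.7 -30.2  97.9]
345 154 173 [ 573.9 -116.    69.8] [632.8 -93.1 100. ]
365 153 172 [ 576.5 -179.    69.3] [ 635.9 -155.5  100.2]
385 153 171 [ 579.9 -220.5   71.7] [ 631.8 -218.   101.8]
shift [-368.8 -151.5   61. ] turn -26.2
  at [287.2 582.9 404. ] rot [-3.14   0.     2.684] w 85.2 F [ 0.2 -0.3 -0.3] t 0.15 q7 -0.02
```

```bash
python3 -m jog '[-37,-15,0,-4,0, -74,-30,0,-8,0, -111,-45,0,-12,0, -148,-60,0,-16,0, -185,-75,10,-20,0, -222,-90,20,-24,0, -258,-106,30,-26.2,0, -295,-121,40,-26.2,0, -332,-136,45,-26.2,0, -368.8,-151.5,50,-26.2,0, -368.8,-151.5,50,-26.2,0, -368.8,-151.5,50,-26.2,0, -368.8,-151.5,50,-26.2,0, -368.8,-151.5,50,-26.2,0]'; python3 - <<'E'
from h import *
go(551,284.3,320,np.pi); snap('wrist','w1')
E
```

```text
clock: 1.32
eef_pos: [550.1, 285.8, 354.7]
tool_rot: [3.14, -0.001, -3.14]
force: [-0.0, 0.2, 0.9]
width: -0.0
shift [-0.9 -1.5 34.7] turn 0.1
  at [550.1 285.8 354.7] rot [ 3.14e+00 -1.00e-03 -3.14e+00] w -0.0 F [-0.   0.2  0.9] t 1.3167 q7 0.98
```

View pics/w1.png

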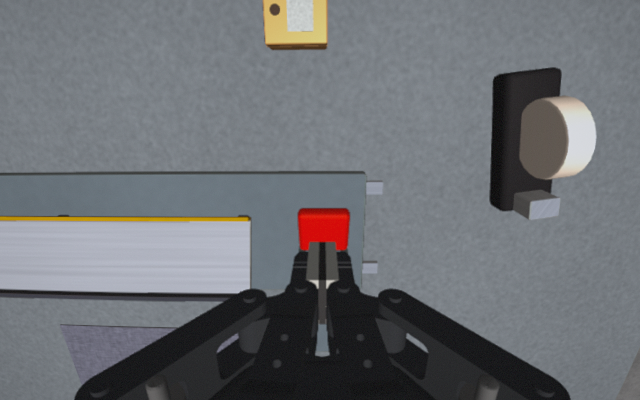

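The closed fingertips are at pixel (322,250), over the red pad at (324,228). I'll press it next.

```bash
python3 -m jog '[-1,-1.5,15,0,0, -1,-1.5,30,0,0, -1,-1.5,38,0,0, -1,-1.5,42,0,0, -1,-1.5,46,0,0, -1,-1.5,50,0,0, -1,-1.5,54,0,0,-1,-1.5,58,0,0,-1,-1.5,62,0,0,-1,-1.5,66,0,0,-1,-1.5,70,0,0]'; python3 -c "
from h import *
go(551,284.3,278,np.pi)"
```

```text
clock: 2.28
eef_pos: [552.2, 282.9, 284.5]
tool_rot: [3.141, 0.0, 3.141]
force: [0.5, -0.1, 1.1]
width: -0.1
shift [1.2 1.4 6.5] turn -0.0
  at [552.2 282.9 284.5] rot [3.141 0.    3.141] w -0.1 F [ 0.5 -0.1  1.1] t 2.2833 q7 0.98
```

```bash
python3 -m jog '[0,0,2,0,0,0,0,4,0,0,0,0,6,0,0,0,0,8,0,0,0,0,9,0,0,0,0,9,0,0]';  python3 -m jog '[0,0,-10,0,0,0,0,-20,0,0,0,0,-40,0,0,0,0,-60,0,0,0,0,-80,0,0,0,0,-80,0,0]'; python3 - <<'E'
from h import *
im,d,P=snap('wrist','w2'); z=load('w2')
print(pt(z,324,220),pt(z,324,228)); snap('top','t2'); z=load('t2'); print(pt(z,222,178))
cv2.imwrite('pics/t2c.png',z['im'][100:230,150:300])
E
```

```text
clock: 2.78
eef_pos: [552.1, 282.8, 276.0]
tool_rot: [3.141, 0.0, 3.141]
force: [-1.0, 0.5, 2.4]
width: -0.2
clock: 3.28
eef_pos: [553.6, 283.2, 360.9]
tool_rot: [3.138, 0.008, 3.141]
force: [0.3, 0.8, 0.4]
width: -0.3
[567.70534816 285.74896542 108.05630484] [574.39452065 285.75671933 108.49202607]
[434.64537591 177.9830807  722.03132815]
```

View pics/w2.png

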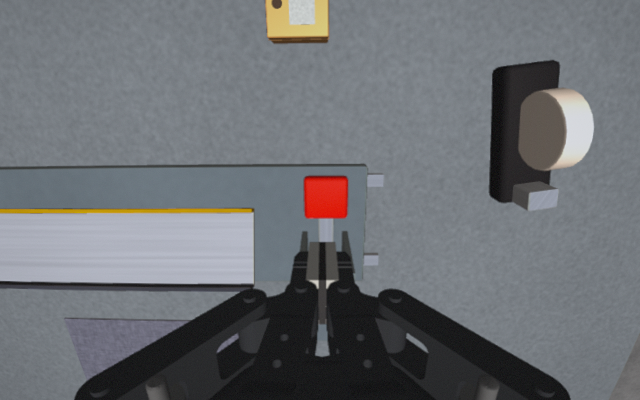

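The pad at (326,197) now shows its square face and level lever, so it looks latched. I'll check its height and head to the first box.

```bash
python3 -c "
from h import *
z=load('w2'); print(pt(z,325,185),pt(z,325,197),pt(z,325,210))
go(399,259.5,300,np.pi)"
```

```text
[538.61795905 286.43623168 109.38698592] [548.20137537 286.46497504 109.21175659] [558.60758942 286.48736438 109.752962  ]
shift [153.5 -23.2  57.3] turn -0.0
  at [552.5 282.6 357.3] rot [3.140e+00 3.000e-03 3.141e+00] w -0.2 F [-0.1  1.  -0.4] t 3.3833 q7 0.99
```

Pad at z≈109.5 and level, so the brake is latched.

```bash
python3 -m jog '[30,-5,0,0,85,60,-10,0,0,85,95,-15,10,0,85,130,-20,25,0,85,153.5,-23,40,0,85,153.5,-23,57,0,85,153.5,-23,57,0,85,153.5,-23,57,0,85,153.5,-23,57,0,85]'; python3 - <<'E'
from h import *
snap('wrist','w3');z=load('w3')
for b in boxes(z): print(*b)
go(399,259.5,178,np.pi)
E
```

```text
clock: 4.13
eef_pos: [399.6, 260.0, 299.0]
tool_rot: [3.141, 0.001, 3.14]
force: [-0.1, 1.6, 0.7]
width: 84.9
[325. 197.] 4359 col 18.0 mean [397.  262.5  35.3] rect [399.1 262.7] [54.6 54.1] 0.5
[559. 276.] 3207 col 15.0 mean [476.2 479.4  31.1] rect [484.3 487.6] [84.6 53.7] 9.0
shift [  0.7  -0.5 121.3] turn -0.1
  at [399.7 260.  299.3] rot [3.141e+00 2.000e-03 3.140e+00] w 85.3 F [0.2 0.7 0.3] t 4.1833 q7 0.85
```

View pics/w3.png

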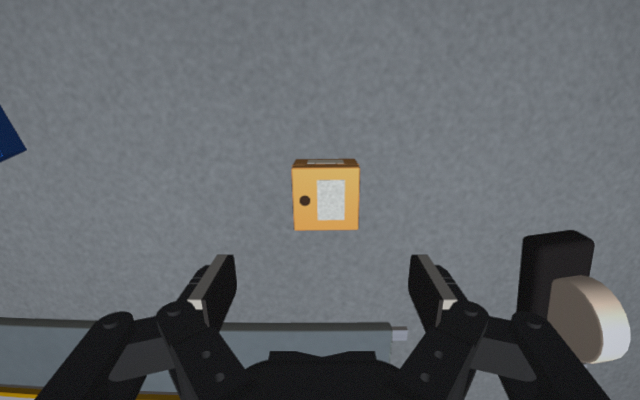

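The box is centred at (325,197) and square to the jaws. Top and wrist agree on x=399.

```bash
python3 -m jog '[0.5,-1.5,30,0,85,0.5,-1.5,60,0,85,0.5,-1.5,90,0,85,0.5,-1.5,110,0,85,0.5,-1.5,121,0,85,0.5,-1.5,121,0,85,0.5,-1.5,121,0,50,0.5,-1.5,121,0,45,0.5,-1.5,121,0,45,0.5,-1.5,121,0,45,0.5,-1.5,121,0,45,0.5,-1.5,121,0,45,0.5,-1.5,121,0,45]'; python3 -m jog '[0,0,-30,0,45,0,0,-60,0,45,0,0,-100,0,45,0,0,-130,0,45,0,0,-130,0,45,0,0,-130,0,45]';python3 - <<'E'
from h import *
snap('wrist','w4');z=load('w4')
go(599,160,310,np.pi)
E
```

```text
clock: 5.27
eef_pos: [398.8, 258.7, 178.7]
tool_rot: [3.14, 0.002, 3.141]
force: [-0.8, 0.3, 7.3]
width: 52.7
clock: 5.77
eef_pos: [398.5, 258.2, 309.4]
tool_rot: [3.14, 0.003, 3.14]
force: [-0.1, -0.5, -1.3]
width: 52.8
shift [-201.1  -97.6   -2. ] turn -0.1
  at [398.  257.8 308. ] rot [-3.141e+00  1.000e-03  3.141e+00] w 53.0 F [ 0.3 -0.5 -1.8] t 5.8167 q7 0.55
```

View pics/w4.png

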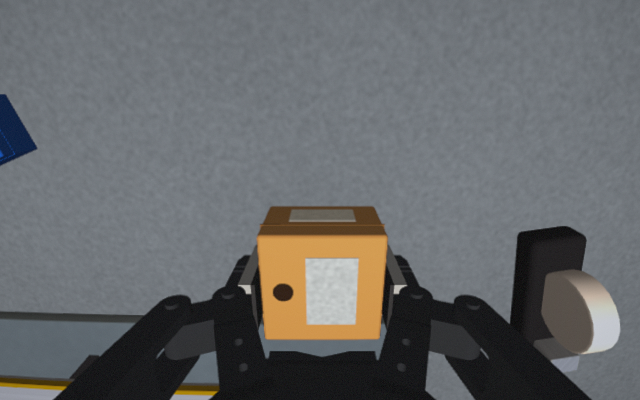

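```bash
python3 -m jog '[-20,-20,-5,0,45,-40,-40,-10,0,45,-65,-60,-10,0,45,-90,-80,-10,0,45,-120,-100,-10,0,45,-150,-117,-10,0,45,-180,-117,-10,0,45,-201,-117,-10,0,45,-201,-117,-10,0,45,-201,-117,-10,0,45,-201,-117,-10,0,45]';python3 - <<'E'
from h import *
snap('wrist','w5');z=load('w5')
go(599,140,275,np.pi)
X=cloud(z); P=read_state()['eef_pos']
m=(abs(X[...,2]-(P[2]-160.7+18))<5)&(abs(X[...,1]-P[1])<24)&(abs(X[...,0]-P[0])<45)
q=X[m]; print(len(q),q.min(0),q.max(0),np.median(q,0))
for p in [1,3,97,99]: print(np.percentile(q,p,axis=0).round(1))
E
```

```text
clock: 6.73
eef_pos: [597.6, 141.4, 315.7]
tool_rot: [-3.141, -0.005, -3.141]
force: [0.2, -1.2, -1.9]
width: 53.0
shift [-1.5 -1.5 41.2] turn 0.1
  at [597.5 141.5 316.2] rot [-3.141 -0.004 -3.141] w 53.2 F [-0.9 -0.3 -2.2] t 6.7833 q7 0.96
11881 [568.83636099 117.53854055 168.54335654] [623.5300657  165.53659271 174.52204933] [592.13604647 141.37086236 172.42488688]
[569.5 118.  169.4]
[569.8 119.  171. ]
[620.4 164.1 173.5]
[621.9 165.  173.8]
```

View pics/w5.png

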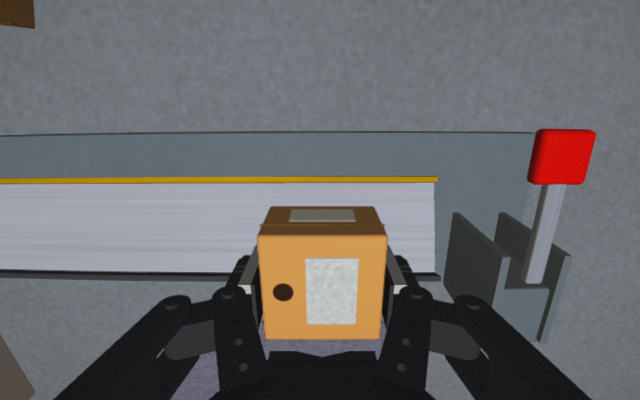

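```bash
python3 - <<'E'
from h import *
z=load('w5')
y=60
print(proj(z,[[571.2,y,81.5],[568.2,y,81],[604-30.07,y,74],[604+25.95,y,107.3],[604+30.06,y,96],[571.2,219.4,81.5],[604+30.06,219.4,96]]).round(1))
u=int(proj(z,[[604,y,85]])[0,0])
for v in list(range(174,190))+list(range(258,284)): print(v,z['im'][v,u],z['d'][v,u].round(),pt(z,u,v).round(1))
E
```

```text
[[204.9 180.1]
 [204.7 175.7]
 [209.2 181.1]
 [201.6 274.3]
 [208.2 270.6]
 [435.  180.5]
 [431.6 271. ]]
174 [116 108  98] 271.0 [582.   39.1  20.9]
175 [119 109  98] 270.0 [582.8  39.1  21.1]
176 [111 113 120] 271.0 [583.6  39.3  21.8]
177 [  6 133 177] 211.0 [569.5  61.6  79.6]
178 [  8 144 183] 212.0 [570.1  61.7  79.8]
179 [ 10 142 182] 210.0 [570.8  61.7  80.1]
180 [  9 142 182] 211.0 [571.4  61.8  80.5]
181 [  5 138 177] 211.0 [572.1  61.7  80.5]
182 [ 49 120 152] 212.0 [573.   61.4  80. ]
183 [125 139 148] 220.0 [575.5  58.8  73.5]
184 [178 166 164] 219.0 [576.3  58.7  73.5]
185 [177 166 162] 219.0 [576.9  58.8  74. ]
186 [177 164 162] 219.0 [577.5  58.9  74.4]
187 [180 168 166] 219.0 [578.2  58.9  74.6]
188 [180 169 166] 220.0 [578.9  58.8  74.7]
189 [181 170 166] 219.0 [579.6  58.8  74.9]
258 [183 172 168] 218.0 [626.5  59.2  91.5]
259 [182 170 167] 218.0 [626.8  59.5  92.4]
260 [181 170 166] 217.0 [627.5  59.5  92.6]
261 [181 169 167] 218.0 [628.   59.5  93. ]
262 [182 170 167] 217.0 [628.9  59.4  93. ]
263 [182 170 166] 217.0 [629.6  59.4  93.2]
264 [181 169 166] 216.0 [6
[... 153 characters left out ...]
 [179 167 164] 216.0 [633.   59.4  94.4]
269 [180 167 164] 218.0 [633.9  59.3  94.3]
270 [182 170 168] 216.0 [634.3  59.4  94.8]
271 [182 171 167] 217.0 [634.7  59.6  95.5]
272 [98 92 91] 217.0 [635.2  59.7  96. ]
273 [38 37 35] 214.0 [634.4  60.8  98.7]
274 [29 29 29] 211.0 [632.8  62.3 102.4]
275 [29 28 26] 206.0 [632.3  63.1 104.5]
276 [57 54 59] 206.0 [631.9  63.8 106.3]
277 [73 63 64] 206.0 [632.3  63.9 106.9]
278 [73 65 65] 205.0 [632.9  64.  107.1]
279 [72 65 63] 204.0 [633.5  64.  107.5]
280 [72 63 63] 205.0 [634.3  63.8 107.4]
281 [93 87 83] 206.0 [635.1  63.7 107.3]
282 [126 120 114] 331.0 [ 7.086e+02  1.640e+01 -2.000e-01]
283 [128 123 117] 332.0 [ 7.101e+02  1.620e+01 -4.000e-01]
```

```bash
python3 -m jog '[-3.5,-1,10,0,45,-3.5,-1,20,0,45,-3.5,-1,30,0,45,-3.5,-1,38,0,45,-3.5,-1,38,0,45,-3.5,-1,38,0,45]';python3 - <<'E'
from h import *
snap('wrist','w6');go(601,140,275,np.pi)
E
```

```text
clock: 7.28
eef_pos: [602.1, 140.2, 278.8]
tool_rot: [-3.141, -0.002, 3.141]
force: [0.3, 0.6, -0.2]
width: 53.0
shift [ 1.5 -0.3  4.4] turn -0.0
  at [602.5 140.3 279.4] rot [ 3.142 -0.     3.141] w 53.6 F [-0.2 -0.3 -1.1] t 7.3333 q7 0.94
```

View pics/w6.png

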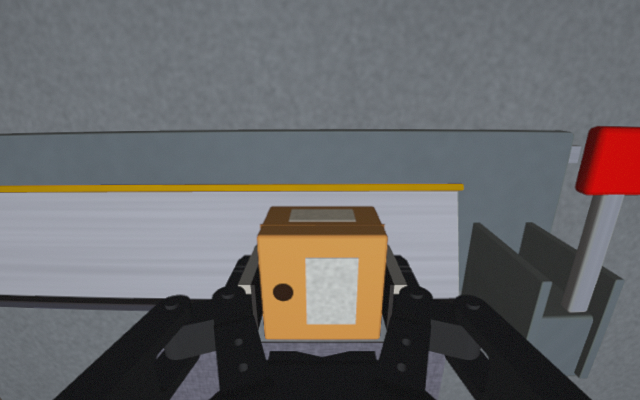

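```bash
python3 -m jog '[1.5,0,2,0,45,1.5,0,4,0,45,1.5,0,5,0,45,1.5,0,6,0,45,1.5,0,6,0,45]'; python3 -m jog '[0,0,0,0,60,0,0,0,0,62,0,0,0,0,64,0,0,0,0,66,0,0,0,0,68,0,0,0,0,68]'; python3 -m jog '[0,0,-20,0,75,0,0,-40,0,80,0,0,-60,0,85,0,0,-80,0,85,0,0,-90,0,85,0,0,-90,0,85]';python3 - <<'E'
from h import *
snap('wrist','w7');snap('top','t7');go(601,140,275,np.pi)
E
```

```text
clock: 7.75
eef_pos: [601.0, 140.1, 273.6]
tool_rot: [-3.142, -0.0, 3.141]
force: [-0.4, -0.6, -1.2]
width: 52.9
clock: 8.25
eef_pos: [601.1, 140.2, 273.8]
tool_rot: [3.142, 0.0, 3.141]
force: [0.3, -0.3, -0.6]
width: 67.8
clock: 8.75
eef_pos: [601.7, 140.5, 366.1]
tool_rot: [3.14, 0.005, 3.141]
force: [0.2, 0.1, -0.1]
width: 84.8
shift [-0.1  0.  88.3] turn -0.0
  at [600.9 140.  363.3] rot [-3.141 -0.     3.141] w 84.9 F [-0.2  0.4 -1.1] t 8.85 q7 0.99
```

View pics/w7.png

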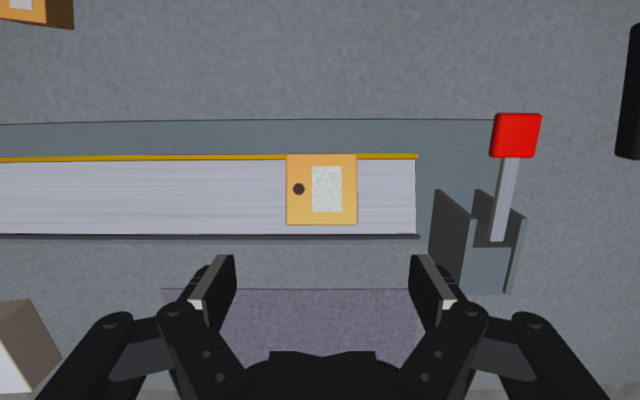

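```bash
cat >> h.py <<'E'
def onledge(z,y0,x0=605.,tilt=0.35):
    X=cloud(z); hsv=cv2.cvtColor(z['im'],cv2.COLOR_BGR2HSV)
    L=X-[x0,0,85]; c,s=np.cos(tilt),np.sin(tilt)
    lx=L[...,0]*c+L[...,2]*s; lz=-L[...,0]*s+L[...,2]*c
    m=(lz>25)&(lz<62)&(abs(lx)<50)&(abs(X[...,1]-y0)<50)
    q=np.c_[lx[m],X[...,1][m],lz[m]]
    A=np.c_[q[:,:2],np.ones(len(q))]
    co=np.linalg.lstsq(A,q[:,2],rcond=None)[0]; r=abs(A@co-q[:,2])<3
    co=np.linalg.lstsq(A[r],q[r,2],rcond=None)[0]; q=q[r]
    rc=cv2.minAreaRect(q[:,:2].astype(np.float32))
    print('n',len(q),'top tilt rel ledge x,y',co[:2].round(3),'z mean',q[:,2].mean().round(1),'lx,y lo',np.percentile(q,2,axis=0).round(1),'hi',np.percentile(q,98,axis=0).round(1),'rect',np.round(rc[0],1),np.round(rc[1],1),round(rc[2],1))
E
python3 - <<'E'
from h import *
onledge(load('w7'),140,605); onledge(load('t7'),140,604)
z=load('t7'); 
for b in boxes(z): print(*b)
E
```

```text
n 5108 top tilt rel ledge x,y [0.001 0.002] z mean 35.4 lx,y lo [-30.2 114.   33.9] hi [ 20.7 165.6  36.8] rect [ -5.3 139.8] [53.6 53.7] 90.0
n 45 top tilt rel ledge x,y [0.033 0.018] z mean 34.9 lx,y lo [-30.3 137.4  32.2] hi [  5.2 162.9  37.8] rect [-17.8 157.3] [46.1 22.8] 34.7
[167. 203.] 302 col -1 mean [498.  480.6  31. ] rect [502.7 486.4] [120.4  55.8] 7.7
[408. 228.] 295 col 23.0 mean [ 400.9 -291.    36. ] rect [ 401.7 -291.6] [54.2 56.2] 22.0
[370. 256.] 293 col 108.0 mean [ 314.2 -167.1   35.8] rect [ 314.3 -167.3] [53.8 54.4] 11.4
[403. 265.] 303 col 109.0 mean [ 284.9 -272.    35.9] rect [ 284.9 -271.9] [54.9 54.6] 61.9
[439. 281.] 293 col 167.5 mean [ 234.7 -380.8   35.8] rect [ 234.6 -380.8] [54.1 54.2] 39.2
```

Box 1 lies flat, face tilt ~0.001, resting on the lip. Next is the box near (425,-135).

```bash
python3 -c "
from h import *
go(425,-135,300,np.pi-np.radians(8.9))"
```

```text
shift [ 175.7 -275.1   63.3] turn 8.9
  at [600.9 140.  363.3] rot [-3.141 -0.     3.141] w 84.9 F [-0.2  0.4 -1.1] t 8.85 q7 0.99
```

```bash
python3 -m jog '[20,-30,0,0,85,40,-60,0,4,85,60,-90,0,8.9,85,80,-120,0,8.9,85,100,-150,0,8.9,85,120,-180,10,8.9,85,140,-210,25,8.9,85,160,-245,45,8.9,85,176,-275,63,8.9,85,176,-275,63,8.9,85,176,-275,63,8.9,85,176,-275,63,8.9,85]';python3 - <<'E'
from h import *
snap('wrist','w8');z=load('w8')
for b in boxes(z): print(*b)
go(425,-135,178,np.pi-np.radians(8.9))
E
```

```text
clock: 9.85
eef_pos: [424.9, -134.5, 300.0]
tool_rot: [3.141, -0.001, 2.985]
force: [-0.8, 0.3, -0.7]
width: 85.0
[108.  44.] 6280 col 109.0 mean [ 285.2 -266.8   35.1] rect [ 284.3 -269.6] [56.1 54.4] 61.8
[256.  60.] 6149 col 109.0 mean [ 313.4 -164.2   35.4] rect [ 313.9 -165. ] [54.2 54.7] 11.8
[426.  80.] 5885 col 109.0 mean [345.2 -45.6  35.2] rect [346.  -44.5] [54.5 54.6] 19.8
[135. 198.] 4285 col 17.0 mean [ 399.3 -286.    35.1] rect [ 401.1 -289.2] [54.4 55.9] 20.5
[324. 198.] 4300 col 18.0 mean [ 422.8 -132.    35.3] rect [ 424.8 -132.4] [54.  54.1] 81.0
[ 31. 318.] 2055 col 106.0 mean [ 501.9 -435.7   36. ] rect [ 506.4 -436. ] [105.   27.9] 5.8
shift [  0.2  -1.2 122.4] turn 0.0
  at [ 425.4 -133.9  300.4] rot [3.14  0.    2.987] w 84.8 F [ 0.4  0.1 -0.1] t 9.9 q7 1.25
```

View pics/w8.png

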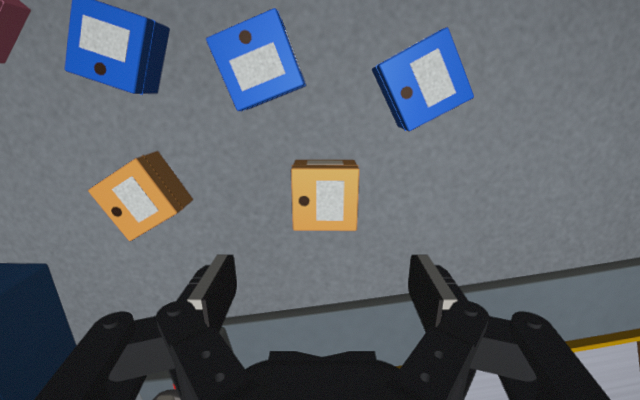

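The box is at (324,198), square to the jaws, and the blue decoys are clear.

```bash
python3 -m jog '[0.5,-1,30,0,85,0.5,-1,60,0,85,0.5,-1,90,0,85,0.5,-1,112,0,85,0.5,-1,121,0,85,0.5,-1,121,0,85,0.5,-1,121,0,50,0.5,-1,121,0,45,0.5,-1,121,0,45,0.5,-1,121,0,45,0.5,-1,121,0,45,0.5,-1,121,0,45,0.5,-1,121,0,45]'; python3 -m jog '[0,0,-30,0,45,0,0,-60,0,45,0,0,-100,-3,45,0,0,-135,-6,45,0,0,-135,-9,45,0,0,-135,-9,45,0,0,-135,-9,45]';python3 - <<'E'
from h import *
go(600,0,316,np.pi)
E
```

```text
clock: 10.98
eef_pos: [424.8, -135.1, 181.1]
tool_rot: [3.141, 0.003, 2.986]
force: [-0.6, 2.4, 7.7]
width: 53.0
clock: 11.57
eef_pos: [423.7, -136.1, 315.0]
tool_rot: [-3.141, -0.0, 3.14]
force: [-0.6, 0.2, -1.4]
width: 53.2
shift [-176.1  136.3   -1. ] turn -0.1
  at [ 423.7 -136.1  315. ] rot [-3.141 -0.     3.14 ] w 53.2 F [-0.6  0.2 -1.4] t 11.5667 q7 1.16
```

```bash
python3 -m jog '[-18,20,0,0,45,-36,40,0,0,45,-56,60,0,0,45,-76,80,0,0,45,-98,98,0,0,45,-120,116,0,0,45,-140,130,0,0,45,-160,136,0,0,45,-176,136,0,0,45,-176,136,0,0,45,-176,136,0,0,45,-176,136,0,0,45]';python3 - <<'E'
from h import *
snap('wrist','w9');z=load('w9')
X=cloud(z); P=read_state()['eef_pos']
m=(abs(X[...,2]-(P[2]-163+18))<5)&(abs(X[...,1]-P[1])<24)&(abs(X[...,0]-P[0])<45)
q=X[m]; print(len(q))
for p in [1,3,97,99]: print(np.percentile(q,p,axis=0).round(1))
go(601,0,276,np.pi)
E
```

```text
clock: 12.57
eef_pos: [598.8, 0.5, 313.3]
tool_rot: [-3.141, -0.004, -3.14]
force: [-0.1, -0.8, -1.5]
width: 52.9
11613
[570.5 -23.1 164.8]
[570.8 -22.2 166.1]
[621.6  22.9 168.7]
[623.   23.9 168.9]
shift [-2.2 -0.4 37.7] turn 0.1
  at [5.988e+02 4.000e-01 3.137e+02] rot [-3.141e+00 -3.000e-03 -3.140e+00] w 52.9 F [-0.8  0.  -1.5] t 12.6167 q7 1.0
```

View pics/w9.png

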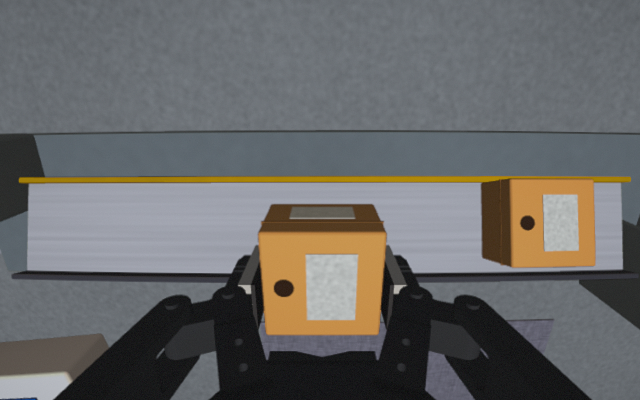

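```bash
python3 -m jog '[-2.5,-0.5,10,0,45,-2.5,-0.5,20,0,45,-2.5,-0.5,30,0,45,-2.5,-0.5,35,0,45,-2.5,-0.5,37.5,0,45,-2.5,-0.5,37.5,0,45,-2.5,-0.5,37.5,0,45]'; python3 -c "
from h import *
go(601.5,0,276,np.pi)"
```

```text
clock: 13.2
eef_pos: [602.6, 0.1, 277.1]
tool_rot: [3.141, -0.0, -3.14]
force: [0.0, -0.5, -1.2]
width: 52.7
shift [ 1.1 -0.1  1.1] turn 0.1
  at [6.026e+02 1.000e-01 2.771e+02] rot [ 3.141 -0.    -3.14 ] w 52.7 F [ 0.  -0.5 -1.2] t 13.2 q7 0.96
```

```bash
python3 -m jog '[1,0,1.5,0,45,1,0,1.5,0,45,1,0,1.5,0,45]'; python3 -m jog '[0,0,0,0,60,0,0,0,0,62,0,0,0,0,64,0,0,0,0,66,0,0,0,0,68,0,0,0,0,68]'; python3 -m jog '[0,0,-20,0,75,0,0,-40,0,80,0,0,-60,0,85,0,0,-80,0,85,0,0,-90,0,85,0,0,-90,0,85]';python3 - <<'E'
from h import *
snap('wrist','w10');z=load('w10'); onledge(z,0)
go(401.5,-291,300,np.pi+np.radians(21.3))
E
```

```text
clock: 13.45
eef_pos: [601.6, 0.0, 276.0]
tool_rot: [-3.142, 0.0, -3.14]
force: [-0.2, 0.5, -1.7]
width: 52.9
clock: 13.95
eef_pos: [601.6, 0.1, 275.8]
tool_rot: [3.142, 0.0, -3.14]
force: [-0.8, -0.6, -0.6]
width: 68.1
clock: 14.45
eef_pos: [602.3, 0.4, 368.0]
tool_rot: [3.141, 0.004, -3.141]
force: [0.2, -0.1, -0.1]
width: 85.0
n 5022 top tilt rel ledge x,y [0.001 0.002] z mean 35.3 lx,y lo [-30.1 -25.9  33.8] hi [21.2 25.4 36.7] rect [-4.5 -0.3] [53.2 53.2] 0.0
shift [ 200.6 -290.9   66.3] turn -21.2
  at [6.018e+02 1.000e-01 3.663e+02] rot [-3.141e+00  2.000e-03 -3.141e+00] w 85.3 F [-0.2 -0.2 -0.3] t 14.5 q7 1.04
```

View pics/w10.png

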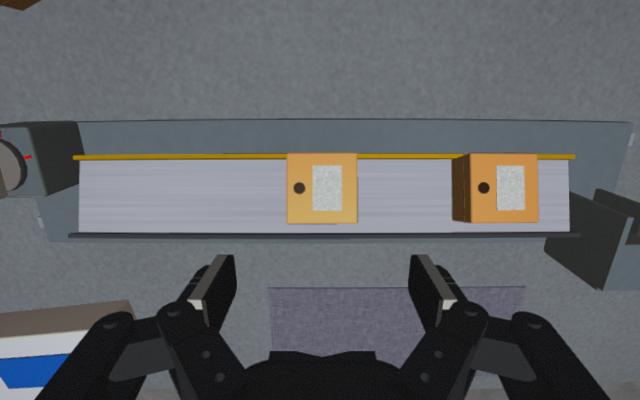

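```bash
python3 -m jog '[20,-29,0,-4,85,40,-58,0,-8,85,60,-87,0,-12,85,80,-116,0,-16,85,100,-145,0,-21,85,120,-174,10,-21,85,140,-203,20,-21,85,160,-232,30,-21,85,180,-261,45,-21,85,200,-290,60,-21,85,200.5,-291,66,-21,85,200.5,-291,66,-21,85,200.5,-291,66,-21,85,200.5,-291,66,-21,85]';python3 - <<'E'
from h import *
snap('wrist','w11');z=load('w11')
for b in boxes(z): print(*b)
go(401.5,-291,180,np.pi+np.radians(21))
E
```

```text
clock: 15.67
eef_pos: [402.3, -290.0, 299.7]
tool_rot: [3.141, 0.001, -2.772]
force: [-0.9, -0.4, 0.6]
width: 85.0
[75. 31.] 1396 col 150.5 mean [ 347.4 -497.1   37.1] rect [ 348.5 -495. ] [44.9 13.4] 9.5
[147.  47.] 950 col 145.0 mean [ 340.1 -446.2   36.4] rect [ 342.8 -451.8] [59.2 23.6] 5.3
[407.  62.] 6149 col 109.0 mean [ 284.2 -270.8   35.2] rect [ 284.5 -269.8] [54.8 54.3] 62.3
[508. 153.] 4864 col 109.0 mean [ 313.5 -168.2   34.8] rect [ 313.8 -165.4] [54.5 55.7] 11.4
[ 86. 193.] 2899 col 106.0 mean [ 467.5 -471.8   36.3] rect [ 473.5 -470.5] [163.3  79.4] 43.6
[322. 197.] 4315 col 19.0 mean [ 399.5 -290.4   35.3] rect [ 401.3 -289.6] [54.1 54.2] 20.8
[600. 235.] 3708 col 109.0 mean [344.9 -49.7  34.3] rect [345.8 -45.6] [54.8 56.2] 20.0
[274. 334.] 1011 col -1 mean [ 544.3 -283.9   36.6] rect [ 545.7 -284.6] [14.7 65.4] 10.6
shift [  1.3  -0.7 120. ] turn 0.2
  at [ 402.5 -289.9  300. ] rot [ 3.142e+00  1.000e-03 -2.771e+00] w 84.7 F [ 0.5  0.9 -0.2] t 15.7167 q7 1.78
```

View pics/w11.png

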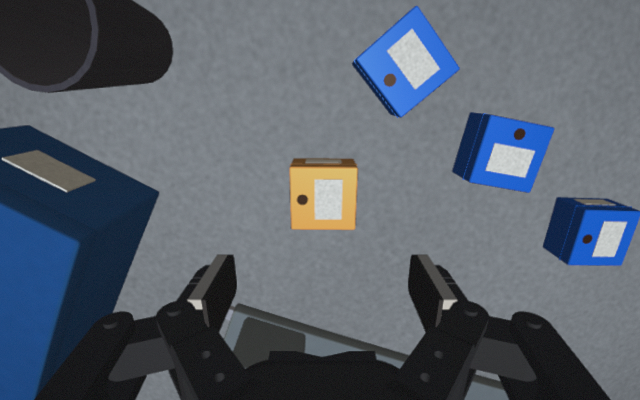

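The box is at (322,197), square to the jaws. The cup and card box are off to the left, clear of the fingers.

```bash
python3 -m jog '[1,-0.5,30,0,85,1,-0.5,60,0,85,1,-0.5,90,0,85,1,-0.5,112,0,85,1,-0.5,120,0,85,1,-0.5,120,0,85,1,-0.5,120,0,50,1,-0.5,120,0,45,1,-0.5,120,0,45,1,-0.5,120,0,45,1,-0.5,120,0,45,1,-0.5,120,0,45,1,-0.5,120,0,45]'; python3 -m jog '[0,0,-30,0,45,0,0,-60,0,45,0,0,-100,5,45,0,0,-140,10,45,0,0,-140,15,45,0,0,-140,21,45,0,0,-140,21,45,0,0,-140,21,45]';python3 - <<'E'
from h import *
go(601,-140,314,np.pi)
E
```

```text
clock: 16.8
eef_pos: [401.3, -292.0, 181.4]
tool_rot: [-3.14, 0.002, -2.774]
force: [0.0, 1.1, 5.6]
width: 53.4
clock: 17.47
eef_pos: [400.4, -292.1, 320.5]
tool_rot: [-3.14, 0.0, -3.138]
force: [-0.2, -0.1, -1.3]
width: 52.8
shift [-201.1  151.3    6.5] turn 0.2
  at [ 400.4 -292.1  320.5] rot [-3.14   0.    -3.138] w 52.8 F [-0.2 -0.1 -1.3] t 17.4667 q7 1.53
```

```bash
python3 -m jog '[-10,25,0,0,45,-22,50,0,0,45,-40,75,0,0,45,-62,100,0,0,45,-90,120,0,0,45,-118,138,0,0,45,-145,151,0,0,45,-175,151,0,0,45,-201,151,0,0,45,-201,151,2,0,45,-201,151,4,0,45,-201,151,4,0,45]';python3 - <<'E'
from h import *
snap('wrist','w12');z=load('w12')
X=cloud(z); P=read_state()['eef_pos']
m=(abs(X[...,2]-(P[2]-163+18))<5)&(abs(X[...,1]-P[1])<24)&(abs(X[...,0]-P[0])<45)
q=X[m]; print(len(q))
for p in [1,3,97,99]: print(np.percentile(q,p,axis=0).round(1))
go(601.5,-140,276,np.pi)
E
```

```text
clock: 18.47
eef_pos: [600.4, -140.8, 314.4]
tool_rot: [3.141, -0.003, -3.139]
force: [-1.1, -0.7, -0.6]
width: 53.0
11348
[ 573.4 -164.6  165.7]
[ 573.7 -163.6  166.9]
[ 624.2 -118.5  169.4]
[ 625.5 -117.5  169.6]
shift [-1.3  1.  38.7] turn 0.1
  at [ 600.2 -141.   314.7] rot [ 3.141e+00 -3.000e-03 -3.139e+00] w 53.2 F [-0.5 -0.3 -1.5] t 18.5167 q7 1.24
```

View pics/w12.png

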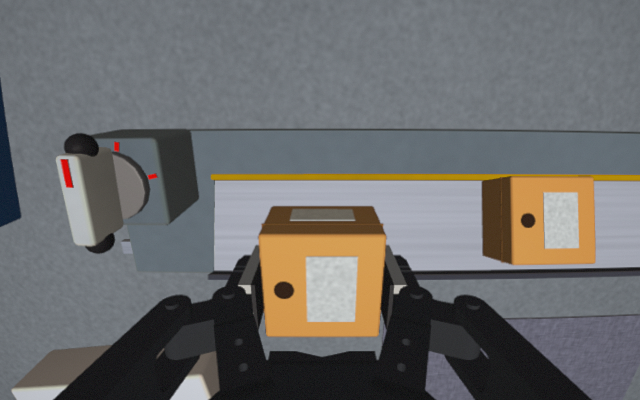

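```bash
python3 -m jog '[1,1,10,0,45,1,1,20,0,45,1,1,30,0,45,1,1,35,0,45,1,1,38.5,0,45,1,1,38.5,0,45,1,1,38.5,0,45]'; python3 -c "
from h import *
go(600.5,-140,276,np.pi)"
```

```text
clock: 19.1
eef_pos: [600.5, -139.7, 277.0]
tool_rot: [3.141, -0.0, -3.14]
force: [-0.1, -0.4, -0.7]
width: 53.3
shift [ 0.  -0.3  1. ] turn 0.1
  at [ 600.5 -139.7  277. ] rot [ 3.141 -0.    -3.14 ] w 53.3 F [-0.1 -0.4 -0.7] t 19.1 q7 1.2
```

```bash
python3 -m jog '[0,0,1,0,45,0,0,1,0,45]'; python3 -m jog '[0,0,0,0,60,0,0,0,0,62,0,0,0,0,64,0,0,0,0,66,0,0,0,0,68,0,0,0,0,68]'; python3 -m jog '[0,0,-20,0,75,0,0,-40,0,80,0,0,-60,0,85,0,0,-80,0,85,0,0,-90,0,85,0,0,-90,0,85]';python3 - <<'E'
from h import *
snap('wrist','w13');z=load('w13'); onledge(z,-140); onledge(z,0); snap('top','t13')
X=cloud(z); hsv=cv2.cvtColor(z['im'],cv2.COLOR_BGR2HSV)
m=(hsv[...,1]<60)&(hsv[...,2]>100)&(X[...,2]>118)&(X[...,2]<130)&(X[...,1]<-240)&(X[...,1]>-330)
q=X[m]; print(len(q),cv2.minAreaRect(q[:,:2].astype(np.float32)),np.median(q,0))
E
```

```text
clock: 19.27
eef_pos: [600.7, -139.7, 276.5]
tool_rot: [-3.142, 0.001, -3.14]
force: [-0.7, -0.3, -2.0]
width: 52.6
clock: 19.77
eef_pos: [600.5, -139.8, 276.3]
tool_rot: [-3.142, 0.0, -3.14]
force: [-0.2, 0.3, 0.3]
width: 68.3
clock: 20.27
eef_pos: [601.3, -139.6, 368.6]
tool_rot: [-3.141, 0.004, -3.141]
force: [-0.4, 0.8, 0.5]
width: 84.6
n 5022 top tilt rel ledge x,y [-0.003  0.002] z mean 35.1 lx,y lo [ -29.5 -166.2   33.5] hi [  22.  -114.7   36.5] rect [  -3.8 -140.2] [53.5 54.3] 0.2
n 4866 top tilt rel ledge x,y [0.002 0.009] z mean 35.1 lx,y lo [-30.8 -26.8  32.9] hi [20.5 25.7 36.5] rect [-5.3 -0.1] [55.4 53.5] 89.9
1204 ((576.2314453125, -282.70477294921875), (14.348530769348145, 55.71109390258789), 86.34832763671875) [ 577.37883961 -280.90711304  123.15394256]
```

View pics/w13.png

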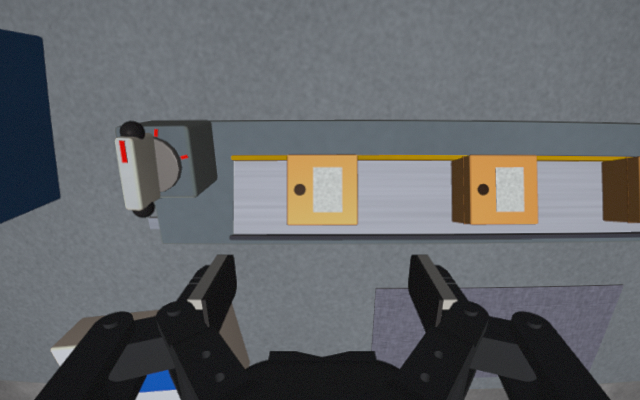

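View pics/t13.png

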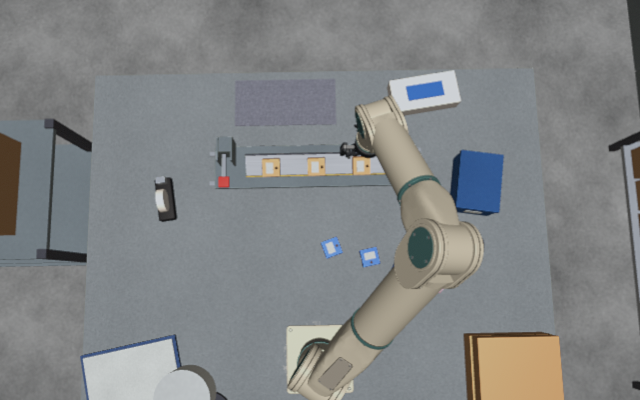

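All three boxes lie flat on the ledge, at pixels (322,190), (503,190) and beyond, and the top view shows them at (270,167), (317,167) and (362,167). The handle bar is at (137,172). I'll take a scene check, then go above the handle.

```bash
python3 - <<'E'
from h import *
snap('scene','s13')
go(576,-283.5,340,np.pi-np.radians(3.65))
E
```

```text
shift [  24.2 -143.5   25. ] turn 3.7
  at [ 600. -140.  365.] rot [-3.142e+00 -2.000e-03 -3.141e+00] w 85.1 F [-0.1 -0.  -0.2] t 20.4167 q7 1.28
```

View pics/s13.png

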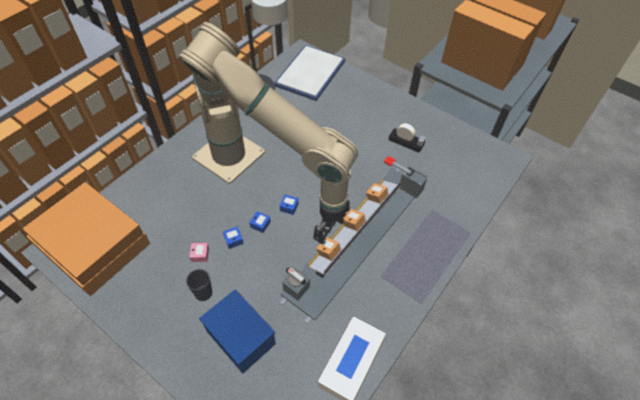

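The scene shows no tan box left on the bench, three on the ledge, and the lever down.

```bash
python3 -m jog '[4,-25,0,0,70,8,-50,0,2,60,12,-80,0,3.6,50,16,-110,5,3.6,50,20,-130,15,3.6,50,24,-143.5,20,3.6,50,24,-143.5,25,3.6,50,24,-143.5,25,3.6,50,24,-143.5,25,3.6,50]';python3 - <<'E'
from h import *
snap('wrist','w14');z=load('w14')
X=cloud(z); hsv=cv2.cvtColor(z['im'],cv2.COLOR_BGR2HSV)
m=(hsv[...,1]<60)&(hsv[...,2]>100)&(X[...,2]>118)&(X[...,2]<130)&(X[...,1]<-240)&(X[...,1]>-330)
q=X[m]; print(len(q),cv2.minAreaRect(q[:,:2].astype(np.float32)),np.median(q,0))
go(576,-283.5,269,np.pi-np.radians(3.65))
E
```

```text
clock: 21.17
eef_pos: [577.1, -281.0, 340.7]
tool_rot: [3.139, -0.001, 3.083]
force: [0.8, -0.6, 0.2]
width: 50.4
1479 ((576.1560668945312, -283.33758544921875), (13.9530668258667, 56.084903717041016), 87.00006103515625) [ 576.05380219 -283.38916075  123.02729395]
shift [ 1.3 -2.8 72.3] turn 0.3
  at [ 577.4 -280.8  341.3] rot [3.14  0.    3.083] w 50.1 F [-0.2 -0.1  0.5] t 21.2167 q7 1.45
```

View pics/w14.png

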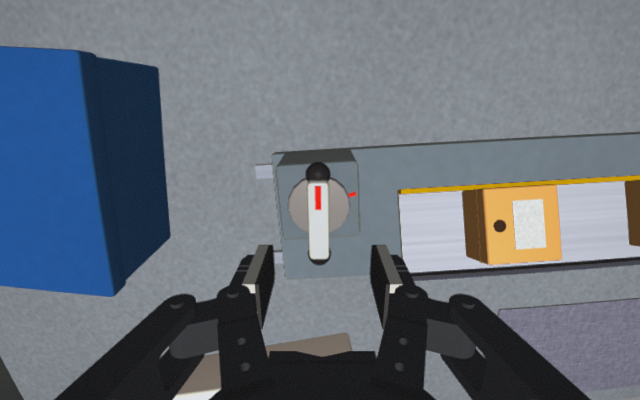

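```bash
python3 -m jog '[1,-2.8,20,0,50,1,-2.8,40,0,50,1,-2.8,60,0,50,1,-2.8,70,0,50,1,-2.8,72,0,50,1,-2.8,72,0,50,1,-2.8,72,0,30]'; python3 -c "
from h import *
go(576,-283.7,269)"; python3 -m jog '[0,0,0,0,20,0,0,0,0,10,0,0,0,0,10,0,0,0,0,10,0,0,0,0,10,0,0,0,0,10]'
```

```text
clock: 21.8
eef_pos: [576.3, -285.4, 270.4]
tool_rot: [-3.142, 0.002, 3.081]
force: [1.0, -1.0, 1.1]
width: 39.1
shift [0.4 1.6 1.4] turn 0
  at [ 576.3 -285.4  270.4] rot [-3.142e+00  2.000e-03  3.081e+00] w 39.1 F [ 1.  -1.   1.1] t 21.8 q7 1.4
clock: 22.3
eef_pos: [576.4, -283.7, 270.9]
tool_rot: [3.139, 0.002, 3.081]
force: [-0.9, 5.5, 5.6]
width: 12.5
```

```bash
python3 -m jog '[0,1,0,5,10,0,1,0,10,10,0,1,0,15,10,0,1,0,20,10,0,1,0,25,10,0,1,0,30,10,0,1,0,35,10,0,1,0,40,10,0,1,0,45,10,0,1,0,50,10,0,1,0,55,10,0,1,0,60,10,0,1,0,64,10,0,1,0,67,10,0,1,0,67,10,0,1,0,67,10]'; python3 -c "
from h import *
go(576,-283.7,269)"
```

```text
clock: 23.63
eef_pos: [576.3, -283.6, 270.8]
tool_rot: [3.14, -0.0, 1.913]
force: [-1.2, 4.2, 6.9]
width: 12.9
shift [-0.  -0.3  1.8] turn 0
  at [ 576.3 -283.6  270.8] rot [ 3.14  -0.     1.913] w 12.9 F [-1.2  4.2  6.9] t 23.6333 q7 0.47
```

Still held and turned 67°. Now open, back straight up, and look.

```bash
python3 -m jog '[0,0,0,0,20,0,0,0,0,30,0,0,0,0,40,0,0,0,0,45,0,0,0,0,45,0,0,-20,0,45,0,0,-40,0,45,0,0,-60,0,45,0,0,-80,0,45,0,0,-100,0,45,0,0,-110,0,45,0,0,-110,0,45]'; python3 - <<'E'
from h import *
snap('wrist','w15');z=load('w15')
X=cloud(z); hsv=cv2.cvtColor(z['im'],cv2.COLOR_BGR2HSV)
m=(hsv[...,1]<60)&(hsv[...,2]>100)&(X[...,2]>118)&(X[...,2]<130)&(X[...,1]<-240)&(X[...,1]>-330)
q=X[m]; print(len(q),cv2.minAreaRect(q[:,:2].astype(np.float32)),np.median(q,0))
onledge(z,-140)
E
```

```text
clock: 24.63
eef_pos: [576.3, -285.3, 381.6]
tool_rot: [3.138, 0.003, 1.91]
force: [0.5, -0.0, 0.5]
width: 44.8
1065 ((575.85107421875, -282.8876037597656), (13.92551326751709, 55.04008102416992), 19.906587600708008) [ 576.32957052 -283.6365247   123.11951828]
n 4659 top tilt rel ledge x,y [-0.004  0.015] z mean 35.0 lx,y lo [ -29.3 -166.3   33.2] hi [  22.1 -126.7   36.7] rect [  -4.1 -144.7] [54.4 44.7] 0.4
```

View pics/w15.png

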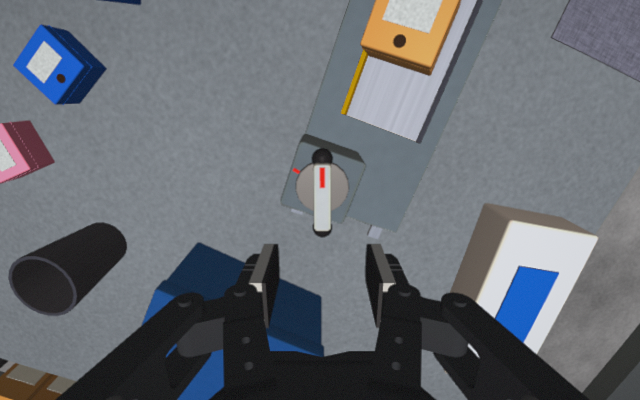

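The bar turned from about -3° to -70°, so 67° ≈ 1.17 rad and past the click. Last check on everything else.

```bash
python3 -m jog '[-20,0,-40,0,45,-55,0,-70,0,45,-90,0,-70,0,45,-130,0,-70,0,45,-170,0,-70,0,45,-210,0,-70,0,45,-250,0,-70,0,45,-280,0,-70,0,45,-280,0,-70,0,45,-280,0,-70,0,45]'; python3 - <<'E'
from h import *
snap('wrist','w16');z=load('w16'); snap('top','t16'); t=load('t16')
go(576,0,400)
for y in (140,0,-140): onledge(z,y)
for y in (140,0,-140): onledge(t,y,604)
print('pad',pt(t,*proj(t,[[549,284,110]])[0]).round(1))
E
```

```text
clock: 25.52
eef_pos: [669.1, -550.9, 442.1]
tool_rot: [-3.138, -0.005, 1.908]
force: [0.4, 0.5, 0.3]
width: 44.9
shift [547.7  95.4  46.6] turn 0
  at [ 669.3 -548.   446.6] rot [-3.14  -0.004  1.912] w 44.8 F [-1.3  0.8  0.6] t 25.6167 q7 0.9h.py:52: RuntimeWarning: Mean of empty slice.
  print('n',len(q),'top tilt rel ledge x,y',co[:2].round(3),'z mean',q[:,2].mean().round(1),'lx,y lo',np.percentile(q,2,axis=0).round(1),'hi',np.percentile(q,98,axis=0).round(1),'rect',np.round(rc[0],1),np.round(rc[1],1),round(rc[2],1))
  ret = ret.dtype.type(ret / rcount)
Traceback (most recent call last):
  File "h.py", line 52, in onledge
    print('n',len(q),'top tilt rel ledge x,y',co[:2].round(3),'z mean',q[:,2].mean().round(1),'lx,y lo',np.percentile(q,2,axis=0).round(1),'hi',np.percentile(q,98,axis=0).round(1),'rect',np.round(rc[0],1),np.round(rc[1],1),round(rc[2],1))
                                                                                                        ~~~~~~~~~~~~~^^^^^^^^^^^^
IndexError: index -1 is out of bounds for axis 0 with size 0
```

View pics/w16.png

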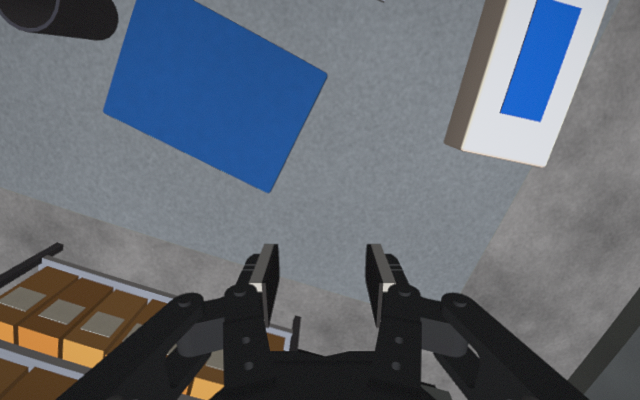

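View pics/t16.png

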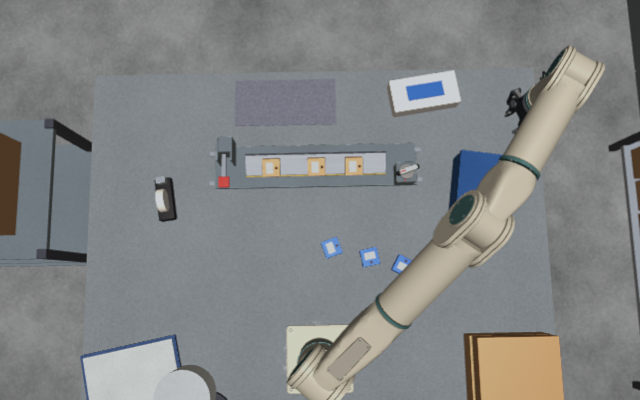

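The move went the wrong way along y, but it's clear of everything. The third box's pixel shifted from (362,167) to (353,166), so I'll measure it.

```bash
python3 - <<'E'
from h import *
for n in ('t13','t16'):
  t=load(n)
  for y in (140,0,-115 if n=='t16' else -140): onledge(t,y,604)
  print('pad',pt(t,*proj(t,[[549,284,110]])[0]).round(1))
t=load('t16'); cv2.imwrite('pics/t16c.png',cv2.resize(t['im'][125:205,200:430],None,fx=3.4,fy=3.4,interpolation=cv2.INTER_CUBIC))
E
```

```text
n 187 top tilt rel ledge x,y [-0.     0.006] z mean 34.8 lx,y lo [-29.6 112.5  32.1] hi [ 22.8 162.2  37.7] rect [ -3.7 138. ] [52.6 53.2] 89.1
n 190 top tilt rel ledge x,y [0.002 0.001] z mean 35.0 lx,y lo [-28.9 -29.4  32. ] hi [23.4 23.  37.8] rect [-3.1 -3.3] [52.6 53.4] 89.1
n 180 top tilt rel ledge x,y [0.007 0.004] z mean 35.1 lx,y lo [ -28.8 -168.2   32.3] hi [  23.9 -115.7   37.7] rect [  -2.4 -142.1] [53.1 53.3] 89.2
pad [548.7 283.7 111.8]
n 188 top tilt rel ledge x,y [0.027 0.003] z mean 35.4 lx,y lo [-29.7 112.1  32.2] hi [ 23.2 162.5  38.5] rect [ -3.6 138.3] [52.5 53.5] 88.9
n 182 top tilt rel ledge x,y [0.005 0.012] z mean 35.2 lx,y lo [-29.6 -29.3  32.4] hi [23.7 23.  37.9] rect [-3.  -3.3] [52.5 53.3] 88.8
n 183 top tilt rel ledge x,y [ 0.011 -0.016] z mean 35.1 lx,y lo [ -28.5 -143.4   32.4] hi [ 24.4 -94.1  38. ] rect [  -2.1 -117.4] [52.3 53.5] 89.9
pad [549.3 284.3 108.2]
```

View pics/t16c.png

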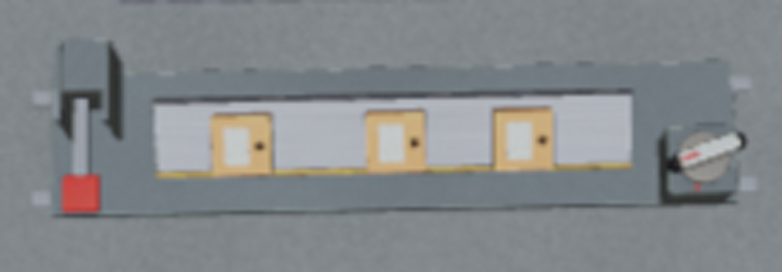

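The box was knocked 25 mm along the ledge (y -142 → -117), which is the announced disturbance. It is still flat and within limits, so I'm handing in.

```bash
python3 -m jog '[0,0,0,0,45,0,0,0,0,45,0,0,0,0,45,0,0,0,0,45,0,0,0,0,45,0,0,0,0,45]'; python3 - <<'E'
from h import *
snap('top','t17'); t=load('t17'); onledge(t,-117,604); onledge(t,0,604); onledge(t,140,604)
print(finish_job())
E
```

```text
clock: 26.12
eef_pos: [668.8, -548.8, 449.8]
tool_rot: [3.141, 0.0, 1.911]
force: [-0.5, 0.1, 0.3]
width: 45.2
n 184 top tilt rel ledge x,y [-0.005 -0.013] z mean 35.0 lx,y lo [ -28.6 -143.5   31.9] hi [ 24.2 -94.1  37.8] rect [  -2.1 -117.4] [52.6 53.3] 89.4
n 198 top tilt rel ledge x,y [ 0.02  -0.014] z mean 35.2 lx,y lo [-28.8 -29.4  32. ] hi [23.5 23.1 38. ] rect [-3.2 -3.2] [52.5 53.3] 89.2
n 176 top tilt rel ledge x,y [0.014 0.012] z mean 35.0 lx,y lo [-29.6 112.   32.1] hi [ 23.  163.1  37.8] rect [ -3.7 138.3] [52.4 53.4] 88.2
the job is handed in; nothing more can be done
None
```

The job is handed in at about 26 s of the 210 s allowed, and `finish_job()` gave no verdict. I latched the brake lever, put all three tan boxes flat on the ledge, and then turned the locking handle clockwise by about 67° (1.17 rad).

- **Lever:** the pad stayed level at about 108–110 mm, so it is latched.
- **Boxes:** their centres are at y ≈ 138, -3 and -117 mm, within 4 mm of the ledge's middle line. Each top face is within 0.03 rad of the slope.
- **Handle:** it stayed at the turned angle after I let go.

Things that did not go as expected:
- **Box moved:** after placing, the third box slid about 25 mm along the ledge, from y ≈ -142 to -117. My arm was not near it, so I take this for the announced knock. It was still flat and in limits, so I left it.
- **Wrong direction:** my last clearing move went to -y instead of +y. It touched nothing.
- **Failed script:** the final wrist-camera check crashed because the ledge was out of its view. I made those measurements with the top camera instead.
- **Camera disagreement:** the wrist and top cameras differed by 1–3 mm, which was within the margins.

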